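Click the cup counter on to its long mark

TASK

The cups of this morning have not been counted yet. With a fingertip, flick the bare front edge of the cup counter's thumbwheel to the left, click by click, until the pointer under the round window stands at the long mark, and do not go past it. Do not lift, tip or shove the counter, and leave the mugs, pods, spoon and pepper pot where they stand.

Things in the scene. Friction and masses are not known exactly. Their poses are not given: they have to be found in the camera images.
- counter: cup counter, a flat white box 102 mm deep, 144 mm wide, 52 mm high, loose on rubber feet (about 1 kg). Origin on the worktop below the wheel's upright axis; +x to its back, +y to its left, +z up. Box from x = -36 mm (front edge of base and cover) to +66, y = -72 to +72 mm. The black thumbwheel sticks out of the open front; below and before its bare rim is only the worktop.
- wheel_hub (a point): centre of the thumbwheel, on its axis, 32 mm above the worktop. The wheel lies level, z = 24 to 40 mm: a hub of 42 mm radius with eight fins, 8 mm thick, out to a radius of 64 mm. At rest at a click two fins stand bare in front, 22.5 degrees to either side of the counter's -x (tips about x = -59, y = +/-24 mm); the rest are under the cover.
- flick_mid (a point): point in front of the hub, 61 mm ahead (-x) of the wheel's axis, y = 0, 32 mm up; axes as the counter's. A shut gripper 22 to 30 mm thick let down 50 mm to the right (-y) of it and moved straight left (+y) through it carries the right fin along. The click falls as the fin's tip reaches about y = +18 mm; the fin slips off before a second click. Then lift clear and start again at the right.
- wheel (a joint): turn of the thumbwheel, rad, growing clockwise seen from above (front fins move to +y). A click is 0.785. A ratchet lets it turn only that way; left between clicks, a weak spring returns it to the last click. The pointer points to the front (-x) at 0, to the long mark (back) at 3.14, and starts 2, 3 or 4 clicks short of it. About 1 to 2 N at a fin's tip turns it.
- pointer_tip (a point): tip (long thin end; the tail is short and broad) of the black pointer, 26 mm from the wheel's axis; it turns with the wheel. It lies under a round window on the cover, 62 mm across its metal bezel, whose top is 59 mm above the worktop
- long_mark (a point): inner end of the long mark on the cover, 31.5 mm from the wheel's axis towards +x. Eight black marks stand round the window: seven short, this one long (20 mm) and broad. When the pointer stands at it, its tip is 5.5 mm from this point
- mug_a: small white mug with a pale pattern, 62x88x50 mm, bystander beside the counter's right; origin under its centre
- mug_b: small mug with a diamond pattern, 58x84x49 mm, bystander; origin under its centre
- pod_a: coffee pod, 51 mm across and high, bystander beside the counter's left; origin under its centre
- pod_b: coffee pod, 52 mm across, 54 mm high, bystander behind the other pod; origin under its centre
- spoon: teaspoon, 132x26x11 mm, bystander; origin under its centre
- pepper: small pepper pot, 44 mm across, 90 mm high, bystander; origin under its centre

How it is judged (in metres and radians):
At the end, for the whole second after the job is handed in: The wheel rests at the click at which the pointer stands at the long mark (within 8 degrees), and the counter stands flat and at rest, less than 30 mm from where it was (value of joint wheel between 2.99 and 3.3 rad and velocity of joint wheel between -0.1 and 0.1 rad/s and distance of counter from where it was at the start of the episode below 0.03 m and angle between counter's own z axis and vertical below 0.05 rad and linear speed of counter below 0.01 m/s); the robot touches nothing.
It fails at once if the pointer went past the long mark by more than half a click (value of joint wheel above 3.6 rad).
It fails at once if the counter was shoved by more than 30 mm, tipped or lifted (distance of counter from where it was at the start of the episode above 0.03 m or angle between counter's own z axis and vertical above 0.12 rad or height (world z) of counter above 0.012 m).
It fails at once if a mug, pod, the spoon or the pepper pot was moved by more than 25 mm (distance of any of mug_a, mug_b, pod_a, pod_b, spoon, pepper from where it was at the start of the episode above 0.025 m).
It also fails if it takes over 58 s, if anything falls off the work surface, if the arm or the gripper's body presses on something with over 40 N, if the wrist force passes 120 N, or if a joint passes its speed limit or range.

ROBOT

A 7-joint arm with a two-finger parallel gripper is mounted at the origin on a cart in front of the work surface, level with it; the furniture and walls round the work are solid. World frame = base frame: x ahead of the robot, y to its left, z up, the work surface at z = 0. Lengths are in m, angles in degrees, forces in N, time in s.
With the tool pointing down it reaches from about 0.425 to 0.975 m from the base axis. Payload 16.7 kg.
Tool frame: the origin (TCP) lies midway between the tips of the shut fingers; the grasp point (between the pads) lies 19 mm behind it; z points along the fingers, y is the line along which they close (so a half turn about z gives the same grasp; the last joint's range is limited). The gripper opens to 85 mm and grips with 20 to 120 N. Pads are 22 mm wide; open, the fingers measure 114 mm over their backs; the gripper's body (76 mm by 85 mm) begins 54 mm behind the grasp point. The pads swing forward as they close: fully open they stand 13 mm farther back than shut.
Start: joints at [-84.139, 24.414, 4.234, 92.017, -1.954, 63.644, -3.845], TCP at [0.168, 0.654, 0.231] pointing down, gripper open.
Joint ranges: [-163.25, 163.25], [-28.42, 122.38], [-70.27, 78.77], [12.13, 141.07], [-58.53, 238.53], [9.26, 117.41], [-156.51, 156.51]. Speed limits (degrees/s): [108.29, 108.29, 136.94, 136.94, 172.46, 172.46, 172.46].

INTERFACE

Orientations are given as a 3x3 rotation matrix whose columns are the frame's x, y, z axes.
In Python, from plant import bot gives the robot as it stands.
- The arm moves only by the tool arm_command, never from a script. Its argument "increments" is a list of rows, each an object of numbers: "x", "y", "z": the shift along the world's x, y, z in mm; "spin": the turn about the world's z in degrees. A call has exactly 8 rows; each row is the pose to reach, as a shift and turn from the pose commanded when the call began; what a row does not reach only later rows make up. A row lasts 1/10 s, in which the tool goes at most 50 mm and 8.59 degrees, less where a joint would pass 70% of its speed; a pose out of reach is approached as far as the arm can. A call with a gripper value outside its range is refused whole. "claw" is the opening, from 0 (shut) to 1 (fully open), set as the call begins (left out, the last holds). The fingers move at their own pace and stop on an object; the grip force is fixed at half the most. Time passes only in rows, so rows that repeat a pose let the fingers close, or fill a call up. It gives the time, the measured TCP pose, the force, the opening and the grip force at its end, in the units of the state.
- bot.get_obs(): the state, without advancing time (a new reading comes with each control period).
- bot.read_camera(name): name is "side" or "top" or "wrist"; returns a dict with "frame" (480x640x3 uint8, red, green, blue), "z_map" (480x640 float32, m along the optical axis (not along the pixel's ray), 0 where there is no reading), "camera_matrix" (3x3 intrinsics, pixels), "R" (3x3) and "t" (3): a world point X has camera coordinates R X + t. Camera axes: x right, y down, z forward; pixel columns grow to the right and rows downward; lengths in m; the calibration is good to about 2 mm. The wrist camera is an equidistant fisheye: a pixel r from the principal point sees the ray r / f radians off the axis. A picture is of the moment at which its call begins.
- bot.hand_in(): hands the job in; it is judged then, once.
The state is a dict: "time": time; "q": joint angles; "joint_velocities": joint speeds; "joint_efforts": joint torques, N m; "ee_pos": TCP position; "eef_rot": TCP orientation; "ft_force": force on the tool from outside, world axes, zero at the start; "ft_torque": the same for the moment, N m; "opening": finger opening in m; "finger_force": force on a finger pad.
Only numpy, scipy, OpenCV 4.12 (cv2) and the standard library are available. Lean on these libraries where they do the work, as an engineer would, in place of code of your own. Each camera call takes 0.05 s, during which the arm holds its last target. There are 200 camera calls.

## Working session

There is one attempt and no reset: what is moved stays moved. The work goes in short steps, Python scripts to look and compute and a tool call to move; the robot and the scene stay as the last step left them, time stands still between calls to the robot, and variables do not carry over. Pictures are saved under pics/ and viewed, at most 10 in all, crops included, and the job is handed in when it is done.

Besides the shell and the picture viewer there is one more tool, called as name(argument=value, ...), one argument or row to a line, values as JSON. arm_command: Moves the arm, as the interface text tells. Its arguments: {"type":"object","properties":{"increments":{"type":"array"},"claw":{"type":"number"}},"required":["increments"]}

```bash
mkdir -p pics; ls
cat > h.py <<'E'
import numpy as np, cv2
from plant import bot
def cam(n,save=None):
    c=bot.read_camera(n)
    if save: cv2.imwrite('pics/'+save,c['frame'][:,:,::-1])
    return c
def onplane(c,u,v,h):
    K,R,t=map(np.array,(c['camera_matrix'],c['R'],c['t']))
    d=R.T@np.linalg.solve(K,[u,v,1.]); o=-R.T@t
    return o+d*(h-o[2])/d[2]
def proj(c,X):
    p=c['camera_matrix']@(c['R']@np.array(X)+c['t']); return p[:2]/p[2]
E
python3 - <<'E'
from h import *
o=bot.get_obs();print(o['time'],o['ee_pos'],o['eef_rot'],o['opening'])
for n in('top','side'):
    c=cam(n,n+'0.png');np.savez(n+'0.npz',**c);print(n,-np.array(c['R']).T@c['t'],c['R'],c['camera_matrix'])
E
```

```text
pics
0.0 [0.16808474 0.65330747 0.23060775] [[-9.68456044e-01  2.49184331e-01 -2.46399467e-04]
 [ 2.49184441e-01  9.68455231e-01 -1.25676645e-03]
 [-7.45396543e-05 -1.27852198e-03 -9.99999180e-01]] 0.085335638856065
top [ 0.49668221 -0.28775451  1.13454223] [[ 0.00599853 -0.99989372  0.01328769]
 [-0.99770568 -0.00688042 -0.06735004]
 [ 0.06743431 -0.0128532  -0.99764092]] [[551.49685733   0.         334.76729547]
 [  0.         551.49685733 242.22724351]
 [  0.           0.           1.        ]]
side [0.36014852 0.55720097 0.59699635] [[-0.97255668 -0.23224721 -0.01395469]
 [-0.10903253  0.50792525 -0.85447285]
 [ 0.20553687 -0.82950176 -0.5193086 ]] [[456.10175472   0.         329.4019816 ]
 [  0.         456.10175472 244.40813178]
 [  0.           0.           1.        ]]
```

View pics/top0.png

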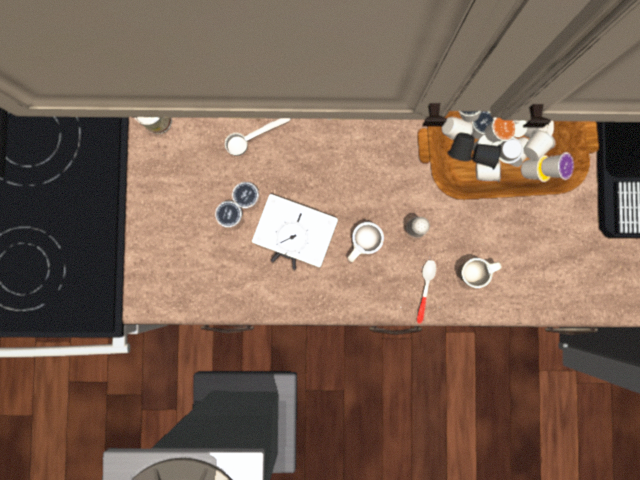

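View pics/side0.png

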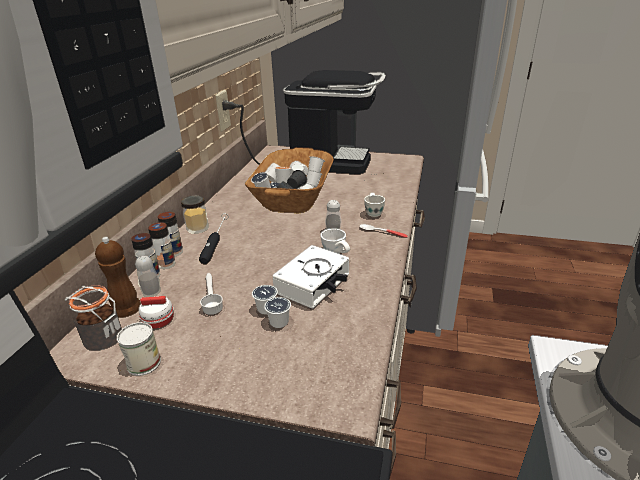

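The top view shows the counter at about (294,231), with its fins at (277,258) and (293,264). The mug (white) is at (367,238) and the pods at (229,214) and (245,195). I'll measure the counter and enlarge the dial.

```bash
cat > m.py <<'E'
from h import *
c=dict(np.load('top0.npz'));f=c['frame']
m=((f.min(2)>190)*255).astype('uint8');m[:, :250]=0;m[:,342:]=0;m[:185]=0;m[275:]=0
m=cv2.morphologyEx(m,cv2.MORPH_CLOSE,np.ones((9,9)))
k=max(cv2.findContours(m,0,2)[0],key=cv2.contourArea)
r=cv2.minAreaRect(k);b=cv2.boxPoints(r);print(r)
P=np.array([onplane(c,*p,.052)[:2] for p in b]);print(P.round(4))
print([np.linalg.norm(P[i]-P[i-1]).round(4) for i in range(4)])
# axes
e=[P[(i+1)%4]-P[i] for i in range(4)];
l=max(e,key=lambda v:np.linalg.norm(v)*(1 if v[1]>0 else 0));yl=l/np.linalg.norm(l);xb=np.array([yl[1],-yl[0]])
o=P.mean(0)-.015*xb;yaw=np.degrees(np.arctan2(xb[1],xb[0]));print('origin',o,'yaw',yaw)
T=lambda x,y,z:np.r_[o+xb*x+yl*y,z]
print('flick',T(-.061,0,.032),'start',T(-.061,-.05,.032))
for n,X in dict(finR=T(-.059,-.024,.04),finL=T(-.059,.024,.04),lm=T(.0315,0,.053),hub=T(0,0,.053)).items(): print(n,proj(c,X).round(1))
for nm,h,p in(('mugA',.05,(367,238)),('mugAhandle',.03,(353,257)),('podA',.05,(229,214))):
    X=onplane(c,*p,h)[:2];d=X-o;print(nm,X,'in counter',d@xb,d@yl)
for n,(u,v,w,h) in dict(top=(250,190,90,84),side=(260,235,100,75)).items():
    g=dict(np.load(n+'0.npz'))['frame'][v:v+h,u:u+w,::-1]
    cv2.imwrite(f'pics/{n}crop.png',cv2.resize(g,None,fx=7,fy=7,interpolation=cv2.INTER_CUBIC))
E
python3 m.py
```

```text
((287.5728454589844, 227.4961395263672), (88.3882064819336, 52.06743621826172), 20.170654296875)
[[ 0.5794 -0.1098]
 [ 0.6766 -0.1435]
 [ 0.6172 -0.3079]
 [ 0.5206 -0.2732]]
[np.float64(0.1736), np.float64(0.1028), np.float64(0.1748), np.float64(0.1026)]
origin [ 0.58435046 -0.203507  ] yaw -19.790388220228127
flick [ 0.52695327 -0.18285362  0.032     ] start [ 0.51002427 -0.22990049  0.032     ]
finR [286.3 267.1]
finL [263.6 258.7]
lm [290.5 219.5]
hub [284.9 234.5]
mugA [ 0.57879164 -0.3653006 ] in counter 0.0495495819186265 -0.15411979053985042
mugAhandle [ 0.54191116 -0.33871838] in counter 0.00584714336651834 -0.14159457122569938
podA [ 0.62436862 -0.09270314] in counter 0.00013860468923660048 0.11780886774753026
```

View pics/topcrop.png

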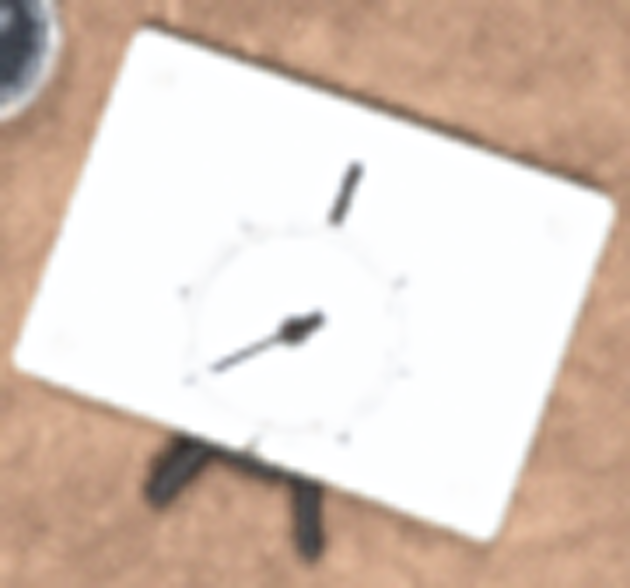

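The dial crop shows the pointer tip at crop (215,370), the hub at (295,330) and the long mark from (335,220) to (357,165). That puts the pointer about 45° clockwise of front, so 3 clicks are needed. My mask caught the pod's rim, so I'll use the counter corners from this crop instead: (140,25), (615,200), (490,540), (15,360).

```bash
python3 - <<'E'
s=open('m.py').read()
a=s.index('m=((');b=s.index("P=np")
s=s[:a]+"b=np.array([(140,25),(615,200),(490,540),(15,360)])/7+[250,190]-.43\n"+s[b:]
open('m.py','w').write(s)
E
python3 m.py
python3 - <<'E'
from h import *
R=np.array(bot.get_obs()['eef_rot']);print('tool y heading',np.degrees(np.arctan2(R[1,1],R[0,1])))
E
```

```text
[[ 0.6662 -0.1723]
 [ 0.6175 -0.3067]
 [ 0.5215 -0.2722]
 [ 0.5711 -0.1386]]
[np.float64(0.1008), np.float64(0.1429), np.float64(0.102), np.float64(0.1425)]
origin [ 0.5800389  -0.21719699] yaw -20.37328740534832
flick [ 0.52285479 -0.19596076  0.032     ] start [ 0.50544804 -0.24283298  0.032     ]
finR [292.9 269.3]
finL [270.2 260.7]
lm [297.5 221.8]
hub [291.8 236.7]
mugA [ 0.57879164 -0.3653006 ] in counter 0.05039081812273174 -0.13927311661021738
mugAhandle [ 0.54191116 -0.33871838] in counter 0.006563217913282492 -0.12719314499812093
podA [ 0.62436862 -0.09270314] in counter -0.0017840233025962242 0.13213879504986475
tool y heading 75.57345877239717
```

The size check gives 101 x 143 mm, and the predicted fin pixel matches the image. I'll close the gripper and swing round the base at height.

arm_command(
  increments=[
    {"x": 29,"y": -26},
    {"x": 58,"y": -52},
    {"x": 87,"y": -78},
    {"x": 116,"y": -105},
    {"x": 145,"y": -131},
    {"x": 174,"y": -157},
    {"x": 203,"y": -183},
    {"x": 232,"y": -209},
  ],
  claw=0,
)

```text
invalid input
```

arm_command(
  increments=[
    {"x": 16,"y": -37},
    {"x": 32,"y": -74},
    {"x": 48,"y": -111},
    {"x": 64,"y": -148},
    {"x": 80,"y": -185},
    {"x": 96,"y": -222},
    {"x": 108,"y": -259},
    {"x": 112,"y": -296},
  ],
)

```text
invalid input
```

arm_command(
  increments=[
    {"x": 2,"y": -43,"spin": -1},
    {"x": 4,"y": -86,"spin": -2},
    {"x": 4,"y": -129,"spin": -3},
    {"x": 2,"y": -172,"spin": -4},
    {"x": 0,"y": -215,"spin": -5},
    {"x": -2,"y": -258,"spin": -6},
    {"x": -3,"y": -300,"spin": -6},
    {"x": -4,"y": -340,"spin": -6},
  ],
)

```text
invalid input
```

arm_command(
  increments=[
    {"x": 29,"y": -26,"z": 0,"spin": 0},
    {"x": 58,"y": -52,"z": 0,"spin": 0},
    {"x": 87,"y": -78,"z": 0,"spin": 0},
    {"x": 116,"y": -105,"z": 0,"spin": 0},
    {"x": 145,"y": -131,"z": 0,"spin": 0},
    {"x": 174,"y": -157,"z": 0,"spin": 0},
    {"x": 203,"y": -183,"z": 0,"spin": 0},
    {"x": 232,"y": -209,"z": 0,"spin": 0},
  ],
  claw=0,
)

```text
time: 0.9
ee_pos: [0.4011, 0.4434, 0.2312]
eef_rot: [[-0.968, 0.249, -0.0], [0.249, 0.968, -0.0], [0.0, -0.0, -1.0]]
ft_force: [0.3, 1.3, 0.7]
opening: -0.0002
finger_force: 0.0
```

arm_command(
  increments=[
    {"x": 16,"y": -37,"z": 0,"spin": 0},
    {"x": 32,"y": -74,"z": 0,"spin": 0},
    {"x": 48,"y": -111,"z": 0,"spin": 0},
    {"x": 64,"y": -148,"z": 0,"spin": 0},
    {"x": 80,"y": -185,"z": 0,"spin": 0},
    {"x": 96,"y": -222,"z": 0,"spin": 0},
    {"x": 108,"y": -259,"z": 0,"spin": 0},
    {"x": 112,"y": -296,"z": 0,"spin": 0},
  ],
)

```text
time: 1.7
ee_pos: [0.5129, 0.1469, 0.2311]
eef_rot: [[-0.968, 0.25, 0.0], [0.25, 0.968, -0.0], [-0.0, -0.0, -1.0]]
ft_force: [-0.3, 0.9, 0.1]
opening: 0.0002
finger_force: 0.0
```

arm_command(
  increments=[
    {"x": 2,"y": -43,"z": 0,"spin": -1},
    {"x": 4,"y": -86,"z": 0,"spin": -2},
    {"x": 4,"y": -129,"z": 0,"spin": -3},
    {"x": 2,"y": -172,"z": 0,"spin": -4},
    {"x": 0,"y": -215,"z": 0,"spin": -5},
    {"x": -2,"y": -258,"z": 0,"spin": -6},
    {"x": -3,"y": -300,"z": 0,"spin": -6},
    {"x": -4,"y": -340,"z": 0,"spin": -6},
  ],
)

```text
time: 2.5
ee_pos: [0.5077, -0.1931, 0.2313]
eef_rot: [[-0.937, 0.349, -0.0], [0.349, 0.937, 0.0], [0.0, 0.0, -1.0]]
ft_force: [0.1, 0.1, -0.6]
opening: -0.0001
finger_force: 0.0
```

arm_command(
  increments=[
    {"x": -1,"y": -15,"z": 0,"spin": 0},
    {"x": -2,"y": -32,"z": -10,"spin": 0},
    {"x": -3,"y": -50,"z": -40,"spin": 0},
    {"x": -3,"y": -50,"z": -70,"spin": 0},
    {"x": -3,"y": -50,"z": -100,"spin": 0},
    {"x": -3,"y": -50,"z": -120,"spin": 0},
    {"x": -3,"y": -50,"z": -120,"spin": 0},
    {"x": -3,"y": -50,"z": -120,"spin": 0},
  ],
)

```text
time: 3.3
ee_pos: [0.5051, -0.2415, 0.1116]
eef_rot: [[-0.937, 0.349, -0.001], [0.349, 0.937, -0.0], [0.001, -0.0, -1.0]]
ft_force: [0.1, 0.6, 0.9]
opening: 0.0001
finger_force: 0.0
```

Run:
```python
from h import *
c=cam('wrist','w1.png');np.savez('w1.npz',**c);print(-np.array(c['R']).T@c['t'],c['R'],c['camera_matrix'])
print(bot.get_obs()['ee_pos'])
```

```text
[ 0.4419625  -0.2191298   0.25456329] [[ 3.49103758e-01  9.37084073e-01  7.63073736e-05]
 [ 9.04147518e-01 -3.36854884e-01  2.62766155e-01]
 [ 2.46259683e-01 -9.16636589e-02 -9.64859545e-01]] [[371.64829954   0.         319.00535284]
 [  0.         371.64829954 245.81728361]
 [  0.           0.           1.        ]]
[ 0.50558442 -0.24159387  0.1122277 ]
```

View pics/w1.png

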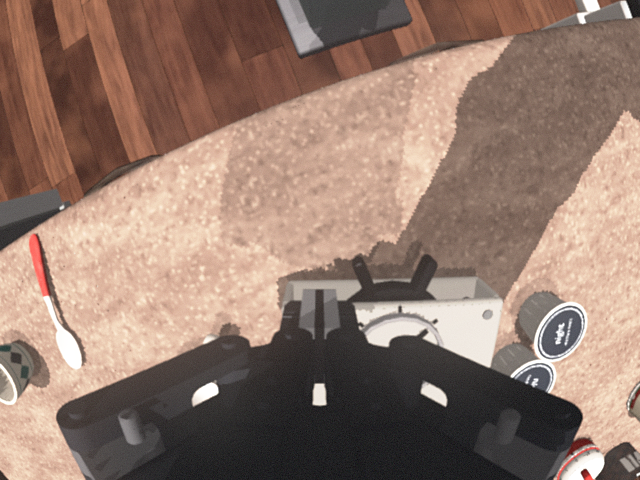

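The wrist view shows fin tips at about (359,258) and (429,258), the gripper at the right of the wheel, and clear worktop in front. I'll check the tips with fisheye rays.

```bash
cat >> h.py <<'E'
def fish(c,u,v,h):
    K=c['camera_matrix'];p=np.array([(u-K[0,2]),(v-K[1,2])]);r=np.hypot(*p);th=r/K[0,0]
    d=c['R'].T@np.r_[p/r*np.sin(th),np.cos(th)];o=-c['R'].T@c['t'];return o+d*(h-o[2])/d[2]
o0=np.array([.58004,-.2172]);a=np.radians(-20.37)
def loc(X): d=np.array(X)[:2]-o0;return np.array([d@[np.cos(a),np.sin(a)],d@[-np.sin(a),np.cos(a)]])
E
python3 - <<'E'
from h import *
c=dict(np.load('w1.npz'))
for p in((359,258),(429,258)): X=fish(c,*p,.04);print(X,loc(X))
print(loc([.5056,-.2416]))
E
```

```text
[ 0.51236559 -0.21946224  0.04      ] [-0.06265491 -0.02567696]
[ 0.52799229 -0.17810108  0.04      ] [-0.06240247  0.01853701]
[-0.06129167 -0.0487853 ]
```

arm_command(
  increments=[
    {"x": -2,"y": -5,"z": 0,"spin": 0},
    {"x": -2,"y": -5,"z": -20,"spin": 0},
    {"x": -2,"y": -5,"z": -40,"spin": 0},
    {"x": -2,"y": -5,"z": -60,"spin": 0},
    {"x": -2,"y": -5,"z": -75,"spin": 0},
    {"x": -2,"y": -5,"z": -87,"spin": 0},
    {"x": -2,"y": -5,"z": -87,"spin": 0},
    {"x": -2,"y": -5,"z": -87,"spin": 0},
  ],
)

```text
time: 4.15
ee_pos: [0.5034, -0.2466, 0.0247]
eef_rot: [[-0.937, 0.349, 0.0], [0.349, 0.937, -0.0], [-0.0, -0.0, -1.0]]
ft_force: [0.3, -0.1, -0.8]
opening: -0.0
finger_force: 0.0
```

arm_command(
  increments=[
    {"x": 2,"y": 5,"z": 0,"spin": 0},
    {"x": 4,"y": 10,"z": 0,"spin": 0},
    {"x": 6,"y": 15,"z": 0,"spin": 0},
    {"x": 7,"y": 20,"z": 0,"spin": 0},
    {"x": 9,"y": 25,"z": 0,"spin": 0},
    {"x": 11,"y": 30,"z": 0,"spin": 0},
    {"x": 13,"y": 35,"z": 0,"spin": 0},
    {"x": 15,"y": 40,"z": 0,"spin": 0},
  ],
)

```text
time: 4.95
ee_pos: [0.5183, -0.2058, 0.0243]
eef_rot: [[-0.937, 0.349, -0.0], [0.349, 0.937, 0.0], [0.0, -0.0, -1.0]]
ft_force: [-0.4, -1.1, -0.1]
opening: 0.0001
finger_force: 0.5
```

arm_command(
  increments=[
    {"x": 1.5,"y": 4,"z": 0,"spin": 0},
    {"x": 3,"y": 8,"z": 0,"spin": 0},
    {"x": 4.5,"y": 12,"z": 0,"spin": 0},
    {"x": 6,"y": 16,"z": 0,"spin": 0},
    {"x": 7.5,"y": 20,"z": 0,"spin": 0},
    {"x": 9,"y": 24,"z": 0,"spin": 0},
    {"x": 11,"y": 29,"z": 0,"spin": 0},
    {"x": 11,"y": 29,"z": 0,"spin": 0},
  ],
)

```text
time: 5.75
ee_pos: [0.5294, -0.1763, 0.0242]
eef_rot: [[-0.937, 0.348, -0.0], [0.348, 0.937, 0.0], [0.0, 0.0, -1.0]]
ft_force: [-1.3, 1.3, -0.3]
opening: -0.0
finger_force: 0.9
```

arm_command(
  increments=[
    {"x": 0,"y": 0,"z": 20,"spin": 0},
    {"x": 0,"y": 0,"z": 45,"spin": 0},
    {"x": 0,"y": 0,"z": 75,"spin": 0},
    {"x": -8,"y": -20,"z": 87,"spin": 0},
    {"x": -20,"y": -50,"z": 87,"spin": 0},
    {"x": -26,"y": -69,"z": 87,"spin": 0},
    {"x": -26,"y": -69,"z": 87,"spin": 0},
    {"x": -26,"y": -69,"z": 87,"spin": 0},
  ],
)

```text
time: 6.55
ee_pos: [0.5027, -0.247, 0.1111]
eef_rot: [[-0.937, 0.35, -0.0], [0.35, 0.937, 0.0], [0.0, -0.0, -1.0]]
ft_force: [0.9, -0.4, -0.1]
opening: -0.0003
finger_force: 0.0
```

Run:
```python
from h import *
c=cam('wrist','w2.png');np.savez('w2.npz',**c);t=cam('top');s=cam('side')
A=cv2.resize(c['frame'][230:390,270:520],None,fx=1.6*1.5,fy=1.6*1.5)
B=cv2.resize(t['frame'][190:274,250:340],None,fx=4,fy=4);C=cv2.resize(s['frame'][235:310,260:360],None,fx=4,fy=4)
I=np.zeros((600,800,3),'uint8')
A=cv2.resize(A,(420,269));I[:269,:420]=A;I[264:600,:360]=B[:336,:360];I[290:590,380:780]=C
cv2.imwrite('pics/m2.png',I[:,:,::-1]);print(bot.get_obs()['ee_pos'])
```

```text
[ 0.50334233 -0.24566792  0.11108273]
```

View pics/m2.png

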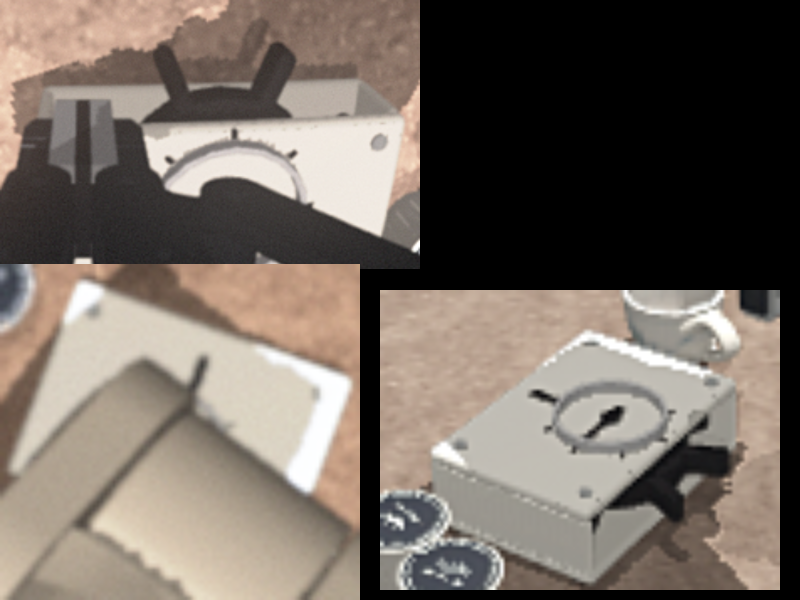

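In the side view (bottom right) the pointer's thin end is at (587,437), toward the pods. It now points left, at 90°, so one click is done. The fins are back at rest at (165,60) and (280,55) of the wrist crop. I'll repeat the same stroke.

arm_command(
  increments=[
    {"x": 0,"y": 0,"z": -20,"spin": 0},
    {"x": 0,"y": 0,"z": -40,"spin": 0},
    {"x": 0,"y": 0,"z": -60,"spin": 0},
    {"x": 0,"y": 0,"z": -75,"spin": 0},
    {"x": 0,"y": 0,"z": -87,"spin": 0},
    {"x": 0,"y": 0,"z": -87,"spin": 0},
    {"x": 2,"y": 5,"z": -87,"spin": 0},
    {"x": 4,"y": 10,"z": -87,"spin": 0},
  ],
)

```text
time: 7.5
ee_pos: [0.5078, -0.2361, 0.025]
eef_rot: [[-0.937, 0.349, 0.001], [0.349, 0.937, -0.0], [-0.001, 0.0, -1.0]]
ft_force: [-0.1, 0.7, 0.1]
opening: -0.0001
finger_force: 0.0
```

arm_command(
  increments=[
    {"x": 2,"y": 5,"z": 0,"spin": 0},
    {"x": 4,"y": 10,"z": 0,"spin": 0},
    {"x": 6,"y": 15,"z": 0,"spin": 0},
    {"x": 7,"y": 20,"z": 0,"spin": 0},
    {"x": 9,"y": 25,"z": 0,"spin": 0},
    {"x": 11,"y": 30,"z": 0,"spin": 0},
    {"x": 13,"y": 35,"z": 0,"spin": 0},
    {"x": 15,"y": 40,"z": 0,"spin": 0},
  ],
)

```text
time: 8.3
ee_pos: [0.5225, -0.1959, 0.0243]
eef_rot: [[-0.937, 0.349, 0.0], [0.349, 0.937, -0.0], [-0.0, 0.0, -1.0]]
ft_force: [-0.3, 0.5, 0.0]
opening: -0.0004
finger_force: 0.0
```

arm_command(
  increments=[
    {"x": 2,"y": 5,"z": 0,"spin": 0},
    {"x": 4,"y": 10,"z": 0,"spin": 0},
    {"x": 6,"y": 15,"z": 0,"spin": 0},
    {"x": 7,"y": 19,"z": 0,"spin": 0},
    {"x": 7,"y": 19,"z": 0,"spin": 0},
    {"x": 7,"y": 19,"z": 20,"spin": 0},
    {"x": 7,"y": 19,"z": 50,"spin": 0},
    {"x": 7,"y": 19,"z": 87,"spin": 0},
  ],
)

```text
time: 9.1
ee_pos: [0.5283, -0.1774, 0.1115]
eef_rot: [[-0.937, 0.349, -0.002], [0.349, 0.937, -0.0], [0.002, -0.001, -1.0]]
ft_force: [0.6, 0.4, 0.6]
opening: -0.0003
finger_force: 0.0
```

arm_command(
  increments=[
    {"x": -6,"y": -15,"z": 0,"spin": 0},
    {"x": -12,"y": -30,"z": 0,"spin": 0},
    {"x": -18,"y": -48,"z": 0,"spin": 0},
    {"x": -26,"y": -69,"z": 0,"spin": 0},
    {"x": -26,"y": -69,"z": 0,"spin": 0},
    {"x": -26,"y": -69,"z": 0,"spin": 0},
    {"x": -26,"y": -69,"z": 0,"spin": 0},
    {"x": -26,"y": -69,"z": 0,"spin": 0},
  ],
)

```text
time: 9.9
ee_pos: [0.5032, -0.2457, 0.1109]
eef_rot: [[-0.937, 0.348, -0.001], [0.348, 0.937, 0.0], [0.001, 0.0, -1.0]]
ft_force: [-1.0, 0.2, 0.6]
opening: -0.0004
finger_force: 0.0
```

```bash
cat > look.py <<'E'
import sys
from h import *
s=cam('side');C=s['frame'][245:310,265:345]
cv2.imwrite('pics/'+sys.argv[1],cv2.resize(C,None,fx=7,fy=7,interpolation=cv2.INTER_CUBIC)[:,:,::-1]);print(bot.get_obs()['ee_pos'])
ca,sa=np.cos(a),np.sin(a)
for k in range(8):
    th=k*np.pi/4;x,y=-np.cos(th)*.026,np.sin(th)*.026
    print(k*45,((proj(s,np.r_[o0+[x*ca-y*sa,x*sa+y*ca],.054])-[265,245])*7).round())
print('hub',((proj(s,np.r_[o0,.054])-[265,245])*7).round())
E
python3 look.py s3.png
```

```text
[ 0.50330713 -0.2457386   0.11105496]
0 [435. 176.]
45 [379. 197.]
90 [314. 191.]
135 [279. 160.]
180 [295. 124.]
225 [349. 104.]
270 [412. 110.]
315 [448. 139.]
hub [364. 150.]
```

View pics/s3.png

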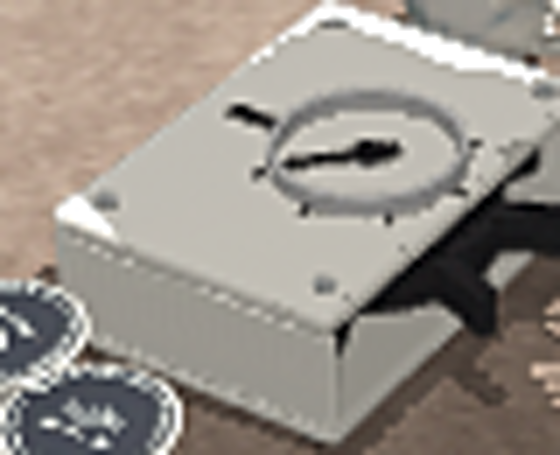

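The pointer tip is at crop (285,163), against a predicted (279,160) for 135°. The counter has not moved, so one click is left.

arm_command(
  increments=[
    {"x": 0,"y": 0,"z": -20,"spin": 0},
    {"x": 0,"y": 0,"z": -40,"spin": 0},
    {"x": 0,"y": 0,"z": -60,"spin": 0},
    {"x": 0,"y": 0,"z": -75,"spin": 0},
    {"x": 0,"y": 0,"z": -87,"spin": 0},
    {"x": 0,"y": 0,"z": -87,"spin": 0},
    {"x": 2,"y": 5,"z": -87,"spin": 0},
    {"x": 4,"y": 10,"z": -87,"spin": 0},
  ],
)

```text
time: 10.75
ee_pos: [0.5078, -0.2362, 0.025]
eef_rot: [[-0.937, 0.349, 0.001], [0.349, 0.937, -0.0], [-0.001, 0.0, -1.0]]
ft_force: [-0.4, 0.4, 0.4]
opening: 0.0003
finger_force: 0.0
```

arm_command(
  increments=[
    {"x": 2,"y": 5,"z": 0,"spin": 0},
    {"x": 4,"y": 10,"z": 0,"spin": 0},
    {"x": 6,"y": 15,"z": 0,"spin": 0},
    {"x": 7,"y": 20,"z": 0,"spin": 0},
    {"x": 9,"y": 25,"z": 0,"spin": 0},
    {"x": 11,"y": 30,"z": 0,"spin": 0},
    {"x": 13,"y": 35,"z": 0,"spin": 0},
    {"x": 15,"y": 40,"z": 0,"spin": 0},
  ],
)

```text
time: 11.55
ee_pos: [0.5225, -0.1958, 0.0243]
eef_rot: [[-0.937, 0.349, 0.0], [0.349, 0.937, -0.0], [-0.0, 0.0, -1.0]]
ft_force: [0.7, -0.3, -0.1]
opening: 0.0001
finger_force: 0.0
```

arm_command(
  increments=[
    {"x": 2,"y": 5,"z": 0,"spin": 0},
    {"x": 4,"y": 10,"z": 0,"spin": 0},
    {"x": 6,"y": 15,"z": 0,"spin": 0},
    {"x": 7,"y": 19,"z": 0,"spin": 0},
    {"x": 7,"y": 19,"z": 0,"spin": 0},
    {"x": 7,"y": 19,"z": 20,"spin": 0},
    {"x": 7,"y": 19,"z": 50,"spin": 0},
    {"x": 7,"y": 19,"z": 87,"spin": 0},
  ],
)

```text
time: 12.35
ee_pos: [0.5283, -0.1774, 0.1115]
eef_rot: [[-0.937, 0.349, -0.002], [0.349, 0.937, -0.0], [0.002, -0.001, -1.0]]
ft_force: [1.0, 0.3, 0.5]
opening: -0.0001
finger_force: 0.0
```

arm_command(
  increments=[
    {"x": -6,"y": -15,"z": 0,"spin": 0},
    {"x": -12,"y": -30,"z": 0,"spin": 0},
    {"x": -18,"y": -48,"z": 0,"spin": 0},
    {"x": -26,"y": -69,"z": 0,"spin": 0},
    {"x": -26,"y": -69,"z": 0,"spin": 0},
    {"x": -26,"y": -69,"z": 0,"spin": 0},
    {"x": -26,"y": -69,"z": 0,"spin": 0},
    {"x": -26,"y": -69,"z": 0,"spin": 0},
  ],
)

```text
time: 13.15
ee_pos: [0.5032, -0.2457, 0.1109]
eef_rot: [[-0.937, 0.348, -0.001], [0.348, 0.937, 0.0], [0.001, 0.0, -1.0]]
ft_force: [-0.2, -0.0, -0.4]
opening: -0.0001
finger_force: 0.0
```

```bash
python3 look.py s4.png | head -1
```

```text
[ 0.50330249 -0.24574363  0.1110435 ]
```

View pics/s4.png

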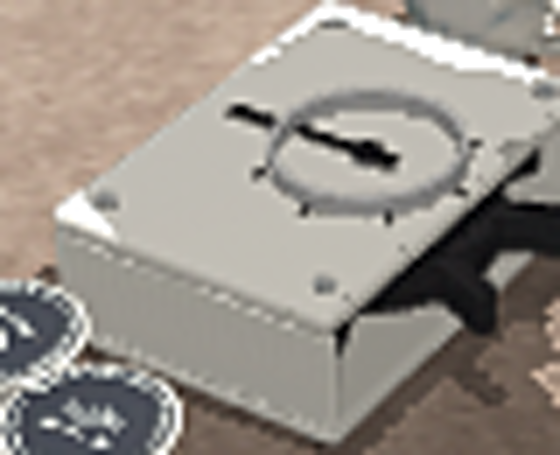

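The pointer tip at (300,127) is now in line with the long mark from (235,108) to (272,124). The counter has not moved and the arm is clear, so I'll hand in.

```bash
python3 -c "
from plant import bot
print(bot.hand_in())"
```

```text
the job is handed in; nothing more can be done
None
```

The job is handed in: three flicks brought the pointer to the long mark, the last side picture shows the counter unmoved, and the arm is clear of everything; no verdict was returned.

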